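# Put away the colorimeter's slide, jars and bottles

### The job

Clear up after a measurement on this laboratory bench: draw the filter slide straight and level out of the colorimeter's slot and lay it flat, tab upward, in the long tray. Stand both squat amber jars upright in the square tray and both slim white bottles upright in the round dish, without tipping anything on the way.

Things in the scene. Friction and masses are not known exactly. Their poses are not given: they have to be found in the camera images.
- colorimeter: blue and grey bench colorimeter, fixed: box 160 x 100 x 62 mm (x, y, z). Origin: centre of its underside, on the bench. In the middle of its -x face is the mouth of a level channel, 33 mm wide (y), from 20 to 30 mm above the bench, 80 mm deep, running along its x axis; the slide comes out toward its -x
- filter_slide: aluminium filter slide, loose, 70 g, starts 70 mm deep in the channel, its x along the colorimeter's x: flat bar 120 x 30 x 8 mm (x, y, z). Origin: centre of the bar's underside; z up. Outside, on its -x end, stands a white pull tab 24 x 14 mm (x, y), centred at x = -48 mm, top 46 mm above the underside; 25 mm free between tab and colorimeter. It slides easily and is clear after 75 mm
- jar_a: squat amber glass jar with a black screw lid, the first of two alike: upright and round, 42 mm high, about 70 g; body 44 mm in diameter up to 12 mm, a neck of 36 mm, then the lid, 40 mm in diameter, from 26 mm to the top. Origin: centre of its underside; z up along its axis
- jar_b: squat amber glass jar with a black screw lid, the second of two alike: upright and round, 42 mm high, about 70 g; body 44 mm in diameter up to 12 mm, a neck of 36 mm, then the lid, 40 mm in diameter, from 26 mm to the top. Origin: centre of its underside; z up along its axis
- bottle_a: slim white plastic bottle with a white screw cap, the first of two alike: upright and round, 64 mm high, about 40 g; body 28 mm in diameter up to 34 mm, a neck of 23 mm, then the cap, 27 mm in diameter, from 48 mm to the top. Origin: centre of its underside; z up along its axis
- bottle_b: slim white plastic bottle with a white screw cap, the second of two alike: upright and round, 64 mm high, about 40 g; body 28 mm in diameter up to 34 mm, a neck of 23 mm, then the cap, 27 mm in diameter, from 48 mm to the top. Origin: centre of its underside; z up along its axis
- long_tray: long white tray, fixed: 175 x 70 mm outside (x, y), walls 4 mm thick and 12 mm high, floor 4 mm thick. Origin: centre of its underside, on the bench; x along its length. The slide fits in either way round
- square_tray: square aluminium tray, fixed: 140 x 140 mm outside, walls 4 mm thick and 12 mm high, floor 4 mm thick. Origin: centre of its underside, on the bench; x and y along its sides. Room for both jars side by side
- round_dish: round flat steel dish, fixed: 130 mm in outer diameter, wall 4 mm thick and 12 mm high, floor 4 mm thick. Origin: centre of its underside, on the bench. Room for both bottles side by side
Things that resemble listed ones, but are neither listed nor needed, are in the scene too. Leave any green or pink look-alike of the bottle_b alone. Leave any turquoise look-alike of the square_tray alone.

How it is judged:
At the end, for the whole second after the job is handed in: The slide lies flat (within 0.1 rad) on the floor of the long tray, tab up; both jars stand upright (within 0.15 rad) on the floor of the square tray and both bottles upright on the floor of the round dish, all inside the walls and at rest (x of filter_slide in the frame of long_tray between -0.04 and 0.04 m and y of filter_slide in the frame of long_tray between -0.03 and 0.03 m and z of filter_slide in the frame of long_tray between 0 and 0.009 m and angle between filter_slide's own z axis and vertical below 0.1 rad and linear speed of each of filter_slide, jar_a, bottle_a, jar_b, bottle_b below 0.03 m/s and x of jar_a in the frame of square_tray between -0.055 and 0.055 m and y of jar_a in the frame of square_tray between -0.055 and 0.055 m and z of jar_a in the frame of square_tray between 0 and 0.01 m and angle between each of jar_a, bottle_a, jar_b, bottle_b's own z axis and vertical below 0.15 rad and horizontal distance between each of bottle_a, bottle_b and round_dish below 0.052 m and z of each of bottle_a, bottle_b in the frame of round_dish below 0.01 m and x of jar_b in the frame of square_tray between -0.055 and 0.055 m and y of jar_b in the frame of square_tray between -0.055 and 0.055 m and z of jar_b in the frame of square_tray between 0 and 0.01 m); the robot touches nothing.
It fails at once if the slide is tilted by more than 0.35 rad (20 degrees) (angle between filter_slide's own z axis and vertical above 0.35 rad).
It fails at once if a jar or bottle is tipped by more than 0.6 rad (34 degrees) (angle between any of jar_a, jar_b, bottle_a, bottle_b's own z axis and vertical above 0.6 rad).
It also fails if it takes over 115 s, if anything falls off the work surface, if the arm or the gripper's body presses on something with over 40 N, if the wrist force passes 120 N, or if a joint passes its speed limit or range.

### The arm

A 6-joint arm with a two-finger parallel gripper is mounted at the origin on the work surface. World frame = base frame: x ahead of the robot, y to its left, z up, the work surface at z = 0. Lengths are in m, angles in rad, forces in N, time in s.
With the tool pointing down it reaches from about 0.275 to 0.875 m from the base axis. Payload 12.5 kg.
Tool frame: the origin (TCP) lies on the centre line of the jaws, within the pads' length; the fingertips stand r.finger_overhang ahead of it and the grasp point (between the pads) lies 3 mm ahead of it (r.finger_overhang is the distance from the TCP to the fingertips, in m); z points along the fingers, y is the line along which they close (so a half turn about z gives the same grasp; the last joint's range is limited). The gripper opens to 85 mm and grips with 20 to 120 N. Pads are 22 mm wide; open, the fingers measure 114 mm over their backs; the gripper's body (76 mm by 85 mm) begins 54 mm behind the grasp point. The pads swing forward as they close: fully open they stand 13 mm farther back than shut.
Start: joints at [-1.206, 0.351, 1.652, -0, 1.139, -0.085], TCP at [0.239, -0.495, 0.253] pointing down, gripper open.
Joint ranges: [-2.75, 2.75], [-0.79, 2.1], [0.01, 2.65], [-1.57, 4.71], [0.07, 3.14], [-2.87, 2.87]. Speed limits (rad/s): [2.22, 2.22, 2.79, 3.14, 3.14, 3.14].

### API

Orientations are given as a unit quaternion [x, y, z, w].
In Python, from cell import r, optics gives the robot as it stands. The module is installed in compiled form; this text tells all that it offers. Calls block until the motion is done:
- r.move_to(position, orientation): joint-space move of the TCP to a pose.
- r.move_linear(position, rot=None, vel=0.15): straight line of the TCP; rot=None keeps the orientation; vel is the mean speed in m/s.
- r.set_joints(angles): joint-space move.
- r.set_gripper(opening, squeeze=None): opening from 0.0 (shut) to 1.0 (fully open); squeeze is the grip in N (None keeps the last); returns when the fingers have stopped.
- r.sleep(seconds).
- r.inverse_kinematics(position, orientation): joint angles nearest the present ones, or None.
- optics.get_image(name): name is "side" or "top"; returns a dict with "pixels" (480x640x3 uint8, red, green, blue), "depth" (480x640 float32, m along the optical axis (not along the pixel's ray), 0 where there is no reading), "fx", "fy", "cx", "cy" (pixels), "camera_from_world" (4x4, takes a point from world to camera coordinates). Camera axes: x right, y down, z forward; pixel columns grow to the right and rows downward; lengths in m; the calibration is good to about 2 mm. A picture is of the moment at which its call begins.
A pose or a line that the arm cannot do raises r.PlanningError and nothing moves.
- r.hand_in(): hands the job in; it is judged then, once.
Readings, each from a call of its own:
- r.current_t(): time.
- r.current_q(): joint angles.
- r.current_qvel(): joint speeds.
- r.current_effort(): joint torques, N m.
- r.current_tool_pos(): TCP position.
- r.current_ee_rot(): TCP orientation.
- r.current_contact_force(): force on the tool from outside, world axes, zero at the start.
- r.current_torque(): the same for the moment, N m.
- r.current_opening(): opening from 0.0 (shut) to 1.0 (fully open).
- r.current_finger_force(): force on a finger pad.
Only numpy, scipy, OpenCV 4.12 (cv2) and the standard library are available. Lean on these libraries where they do the work, as an engineer would, in place of code of your own. Each camera call takes 0.05 s, during which the arm holds its last target. There are 200 camera calls.

## Working session

There is one attempt and no reset: what is moved stays moved. The work goes in short steps, each a Python script; the robot and the scene stay as the last script left them, time stands still between calls to the robot, and variables do not carry over. Pictures are saved under pics/ and viewed, at most 14 in all, crops included, and the job is handed in when it is done.

```bash
mkdir -p pics; cat > h.py <<'E'
import numpy as np, cv2
from cell import r, optics
def save(name):
    d={}
    for c in ("top","side"):
        im=optics.get_image(c); d[c]=im
        cv2.imwrite(f"pics/{name}_{c}.png",im["pixels"][:,:,::-1])
    np.save(f"pics/{name}.npy",d,allow_pickle=True)
    return d
def load(name): return np.load(f"pics/{name}.npy",allow_pickle=True).item()
def cloud(im):
    v,u=np.mgrid[:480,:640]; z=im["depth"].astype(float)
    P=np.stack([(u-im["cx"])/im["fx"]*z,(v-im["cy"])/im["fy"]*z,z],-1)
    T=np.linalg.inv(im["camera_from_world"]); W=P@T[:3,:3].T+T[:3,3]; W[z==0]=np.nan
    return W
E
python3 - <<'E'
from h import *
d=save("a")
for c in d:
    T=np.linalg.inv(d[c]["camera_from_world"]); print(c,T.round(3).tolist(),d[c]["fx"],d[c]["cx"],d[c]["cy"])
print(r.current_t(),r.current_ee_rot(),r.current_opening(),r.finger_overhang)
E
```

```text
top [[-0.027, -0.997, 0.079, 0.362], [-1.0, 0.028, 0.011, -0.023], [-0.013, -0.078, -0.997, 1.226], [0.0, 0.0, 0.0, 1.0]] 550.9991331869472 314.419738882046 240.74949293097094
side [[0.996, -0.052, 0.07, 0.389], [-0.087, -0.62, 0.78, -0.923], [0.003, -0.783, -0.622, 0.753], [0.0, 0.0, 0.0, 1.0]] 510.92739271144706 313.2139999639743 242.02626981350951
0.1 [ 9.74813839e-01  2.23019569e-01 -8.01040928e-05 -4.94868964e-04] 1.0021157017869733 0.022
```

View pics/a_top.png

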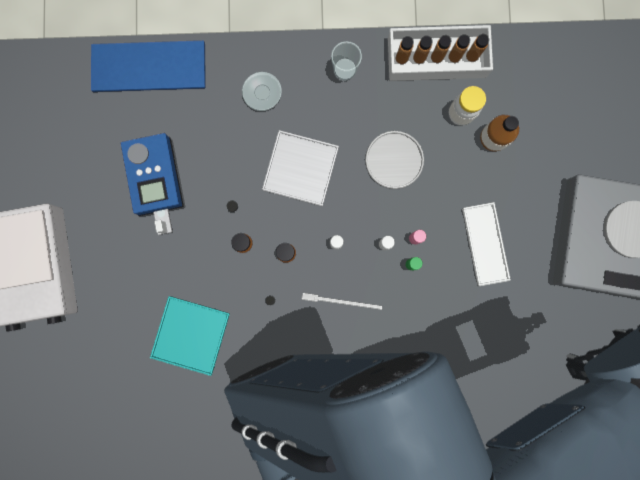

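View pics/a_side.png

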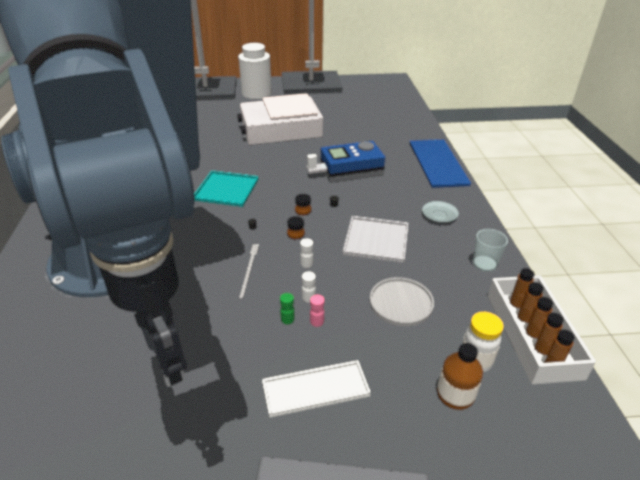

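The top view shows jars at (242,243) and (286,253), white bottles at (337,242) and (387,243), and the pink and green look-alikes at (418,237) and (415,264). The square tray is at (301,168), the dish at (395,160), the long tray at (487,244), the colorimeter at (151,174) and the tab at (162,222). The side view matches. Next I'll measure positions from depth.

```bash
python3 - <<'E'
from h import *
d=load("a"); im=d["top"]; W=cloud(im)
def reg(u0,v0,R,zlo,zhi):
    w=W[v0-R:v0+R+1,u0-R:u0+R+1].reshape(-1,3); w=w[np.isfinite(w[:,2])]
    return w[(w[:,2]>zlo)&(w[:,2]<zhi)]
print("bench",np.nanmedian(W[225:235,300:320,2]))
for n,u,v,h in [("jarA",242,243,.042),("jarB",286,253,.042),("bA",337,242,.064),("bB",387,243,.064),("pink",418,237,.064),("green",415,264,.064),("cap1",232,206,.01),("cap2",270,300,.01)]:
    w=reg(u,v,14,h-.012,h+.02)
    if len(w): (x,y),rad=cv2.minEnclosingCircle(w[:,:2].astype(np.float32)); print(n,len(w),w.mean(0).round(4),"circ",round(x,4),round(y,4),round(rad,4),"zmax",w[:,2].max().round(4))
def rect(n,u,v,R,zlo,zhi):
    w=reg(u,v,R,zlo,zhi); (c,s,a)=cv2.minAreaRect(w[:,:2].astype(np.float32)); print(n,len(w),np.round(c,4),np.round(s,4),round(a,2),"z",np.percentile(w[:,2],[5,50,95]).round(4))
rect("square",301,168,45,.0075,.03); rect("dish",395,160,34,.0075,.03); rect("long",487,244,48,.0075,.03)
rect("colori",151,174,48,.052,.08); rect("tab",160,225,16,.055,.08); rect("slide",163,225,14,.02,.04)
E
python3 - <<'E'
import cv2,numpy as np
a=cv2.imread("pics/a_top.png")
cv2.imwrite("pics/c1.png",cv2.resize(a[130:280,110:310],None,fx=4,fy=4,interpolation=cv2.INTER_CUBIC))
E
```

```text
bench -0.000263901793859711
jarA 269 [0.4578 0.1501 0.0412] circ 0.4579 0.1507 0.0199 zmax 0.0495
jarB 270 [0.4335 0.0541 0.0414] circ 0.4334 0.0543 0.0198 zmax 0.0467
bA 126 [ 0.4514 -0.0571  0.0633] circ 0.4515 -0.057 0.0133 zmax 0.0694
bB 127 [ 0.4469 -0.1647  0.0626] circ 0.4469 -0.1649 0.0133 zmax 0.069
pink 135 [ 0.4577 -0.2316  0.0622] circ 0.4579 -0.2325 0.0136 zmax 0.0689
green 133 [ 0.4007 -0.2214  0.0632] circ 0.4008 -0.2221 0.0134 zmax 0.0699
cap1 623 [0.5418 0.1726 0.004 ] circ 0.5406 0.1734 0.0447 zmax 0.0294
cap2 597 [0.329  0.0916 0.003 ] circ 0.3296 0.0923 0.044 zmax 0.0267
square 566 [0.6077 0.0245] [0.1526 0.1808] 76.72 z [0.0076 0.0103 0.0145]
dish 446 [ 0.6358 -0.1934] [0.1278 0.128 ] 87.05 z [0.0077 0.0104 0.0147]
long 517 [ 0.4408 -0.3928] [0.1838 0.188 ] 79.59 z [0.0077 0.0105 0.0149]
colori 3464 [0.5959 0.3384] [0.192  0.1011] 10.32 z [0.0575 0.062  0.0676]
tab 112 [0.5111 0.3276] [0.0608 0.0244] 31.77 z [0.057  0.0632 0.0685]
slide 233 [0.5079 0.3273] [0.0525 0.0414] 12.56 z [0.023  0.0271 0.0354]
```

View pics/c1.png

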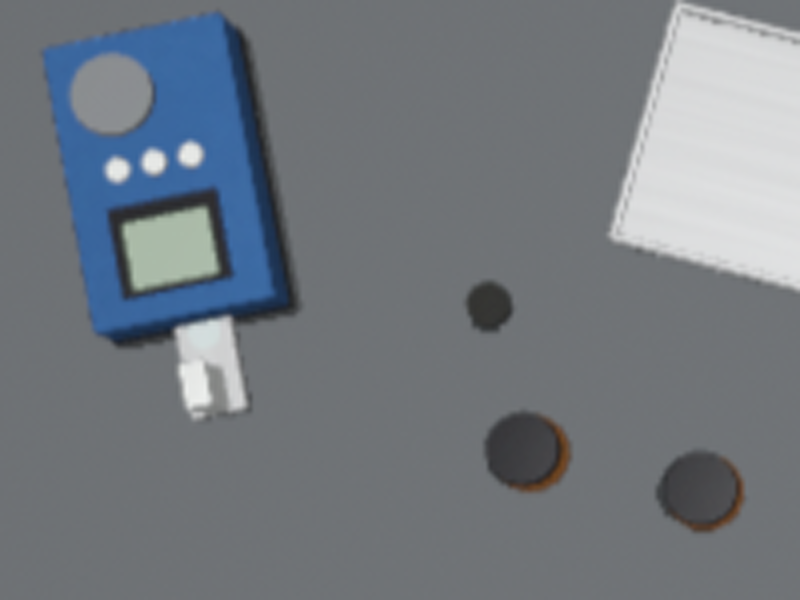

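```bash
cat >> h.py <<'E'
def ray(im,uv,z):
    uv=np.atleast_2d(uv).astype(float); T=np.linalg.inv(im["camera_from_world"])
    D=np.c_[(uv[:,0]-im["cx"])/im["fx"],(uv[:,1]-im["cy"])/im["fy"],np.ones(len(uv))]@T[:3,:3].T
    return T[:3,3]+D*((z-T[2,3])/D[:,2])[:,None]
E
python3 - <<'E'
from h import *
d=load("a"); im=d["top"]; hsv=cv2.cvtColor(im["pixels"],cv2.COLOR_RGB2HSV)
def fit(n,mask,u,v,R,z):
    m=np.zeros((480,640),np.uint8); m[v-R:v+R+1,u-R:u+R+1]=mask[v-R:v+R+1,u-R:u+R+1]
    k,l,s,c=cv2.connectedComponentsWithStats(m); i=1+np.argmax(s[1:,4]); vv,uu=np.nonzero(l==i)
    P=ray(im,np.c_[uu,vv],z)[:,:2]; c,s,a=cv2.minAreaRect((P*1000).astype(np.float32)); print(n,len(uu),np.round(c,1),np.round(s,1),round(a,2))
br=((hsv[...,2]>165)&(hsv[...,1]<60)).astype(np.uint8)
fit("square",br,301,168,45,.012); fit("dish",br,395,160,34,.012); fit("long",br,487,244,48,.012)
blue=((hsv[...,1]>150)&(hsv[...,0]>95)&(hsv[...,0]<125)).astype(np.uint8)
fit("blue",blue,151,174,48,.062)
q=lambda p:np.array(p)/4+[110-.375,130-.375]
C=ray(im,q([(45,48),(222,12),(275,300),(98,337)]),.062)[:,:2]; print("col",C.round(4).tolist(),C.mean(0),np.linalg.norm(np.diff(C,axis=0),axis=1))
T=ray(im,q([(180,364),(205,358),(212,404),(188,412)]),.066)[:,:2]; print("tab",T.round(4).tolist(),T.mean(0))
S=ray(im,q([(232,318),(247,408)]),.028)[:,:2]; print("slide right edge",S)
ax=(C[0]+C[1])/2-(C[2]+C[3])/2; print("axis angle",np.degrees(np.arctan2(ax[1],ax[0])))
a=cv2.imread("pics/a_side.png"); cv2.imwrite("pics/c2.png",cv2.resize(a[130:220,290:400],None,fx=6,fy=6,interpolation=cv2.INTER_CUBIC))
print(ray(im,(232,206),0.02),ray(im,(270,300),.02))
E
```

```text
square 3834 [622.7  17.9] [139.4 140.4] 73.25
dish 2485 [ 635.4 -193.3] [127.1 126.8] 88.24
long 2472 [ 440.6 -387.8] [176.   70.4] 8.73
blue 2251 [607.4 336.7] [160.7 103.2] 10.24
col [[0.6797, 0.4016], [0.6966, 0.3057], [0.5389, 0.2782], [0.5217, 0.3731]] [0.60923194 0.33965152] [0.09742379 0.16000869 0.09647903]
tab [[0.5055, 0.328], [0.5083, 0.3147], [0.4836, 0.3111], [0.4797, 0.3239]] [0.49430022 0.3194293 ]
slide right edge [[0.53482055 0.31075655]
 [0.48490446 0.30282189]]
axis angle 10.061002406546587
[[0.53881426 0.17020767 0.02      ]] [[0.32995133 0.09045071 0.02      ]]
```

View pics/c2.png

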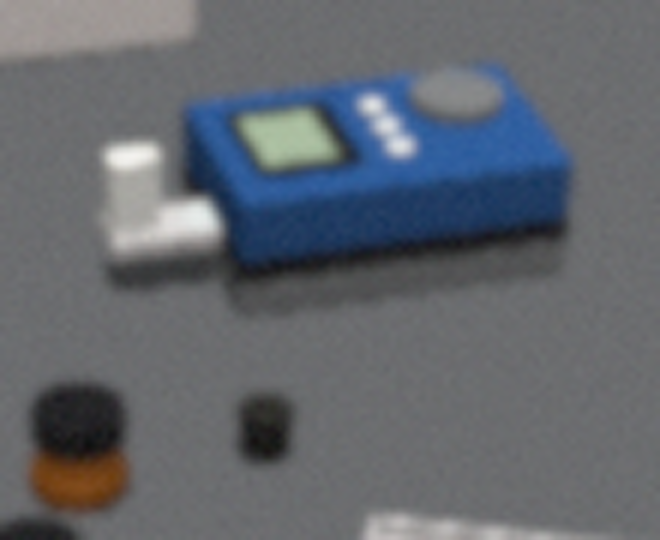

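```bash
cat >> h.py <<'E'
from scipy.spatial.transform import Rotation as R
def quat(deg):  # tool down, jaws closing along deg (mod 180); pick smaller last joint
    best=None
    for k in (deg,deg+180):
        a=np.radians(k); y=np.array([np.cos(a),np.sin(a),0]); z=np.array([0,0,-1.]); x=np.cross(y,z)
        q=R.from_matrix(np.c_[x,y,z]).as_quat(); p=r.inverse_kinematics([.5,0,.2],q)
        if p is not None and (best is None or abs(p[5])<best[0]): best=(abs(p[5]),q)
    return best[1]
def st(m=""): print(m,"t%.1f"%r.current_t(),np.round(r.current_tool_pos(),4),"F",np.round(r.current_contact_force(),2),"op %.3f"%r.current_opening(),"ff",np.round(r.current_finger_force(),1),"q6 %.2f"%r.current_q()[5],flush=True)
E
python3 - <<'E'
from h import *
q=quat(100.1); p=np.array([.4932,.3182])
r.set_gripper(0.5)
r.move_to([*p,.16],q); st("above")
r.move_linear([*p,.058],vel=.12); st("down")
r.set_gripper(0.0,squeeze=20); st("grip")
save("b")
im=cv2.imread("pics/b_side.png"); cv2.imwrite("pics/c3.png",cv2.resize(im[80:220,260:400],None,fx=4,fy=4,interpolation=cv2.INTER_CUBIC))
E
```

```text
above t3.6 [0.4936 0.3177 0.1601] F [-0.65 -0.11 -0.77] op 0.499 ff 0.0 q6 1.89
down t4.6 [0.4936 0.3184 0.0587] F [0.27 0.11 0.22] op 0.500 ff 0.0 q6 1.89
grip t5.0 [0.4935 0.3183 0.0586] F [-1.09 -0.28  3.92] op 0.160 ff 20.6 q6 1.89
```

View pics/c3.png

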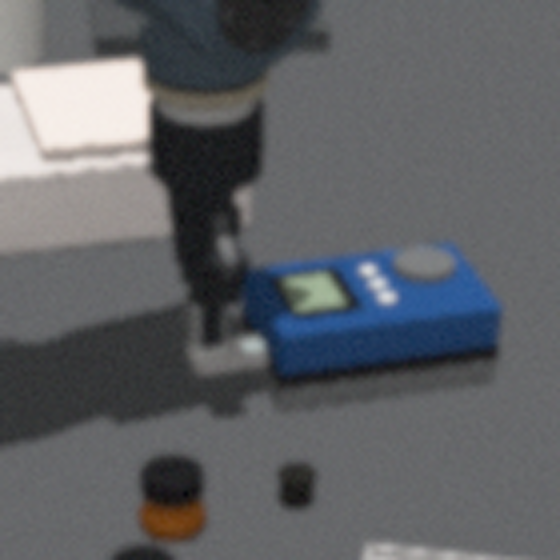

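The jaws hold the tab: they stopped at 13.6 mm against the expected 14 mm, with almost no side force. Next I'll pull the slide out.

```bash
python3 - <<'E'
from h import *
r.set_gripper(0.0,squeeze=45); st("squeeze")
p=np.array(r.current_tool_pos()); a=np.radians(10.1); u=np.array([np.cos(a),np.sin(a),0])
for s in (.01,.05,.095):
    r.move_linear(p-u*s,vel=.06); st("pull %g"%s)
r.move_linear(p-u*.095+[0,0,.1],vel=.15); st("up")
save("c")
im=cv2.imread("pics/c_side.png"); cv2.imwrite("pics/c4.png",cv2.resize(im[60:260,200:400],None,fx=3,fy=3,interpolation=cv2.INTER_CUBIC))
E
```

```text
squeeze t5.3 [0.4934 0.3183 0.0586] F [-1.99 -1.14  6.18] op 0.153 ff 49.3 q6 1.89
pull 0.01 t5.6 [0.4826 0.3164 0.0587] F [-4.89 -1.12  5.62] op 0.157 ff 49.0 q6 1.89
pull 0.05 t6.4 [0.4442 0.3096 0.0585] F [ 0.28  0.   -0.49] op 0.153 ff 48.1 q6 1.92
pull 0.095 t7.3 [0.4002 0.3018 0.0587] F [-0.45  0.43 -0.41] op 0.158 ff 48.1 q6 1.95
up t8.1 [0.3995 0.3014 0.1578] F [-0.6  -0.1  -0.67] op 0.154 ff 48.1 q6 1.95
```

View pics/c4.png

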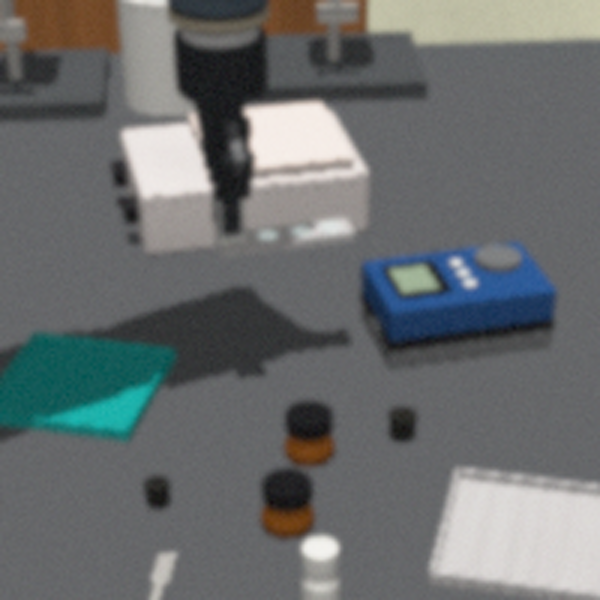

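```bash
python3 - <<'E'
from h import *
q=quat(98.7); p=np.array([.3932,-.3951])
r.move_linear([.41,0,.16],rot=quat(99.4),vel=.3); st("mid")
r.move_linear([*p,.16],rot=q,vel=.3); st("over")
r.move_linear([*p,.050],vel=.12); f0=r.current_contact_force()[2]; st("low")
for z in np.arange(.047,.038,-.001):
    r.move_linear([*p,z],vel=.03)
    if r.current_contact_force()[2]-f0>2.5: break
st("contact")
save("d")
im=cv2.imread("pics/d_side.png"); cv2.imwrite("pics/c5.png",cv2.resize(im[280:440,220:420],None,fx=3,fy=3,interpolation=cv2.INTER_CUBIC))
E
```

```text
mid t9.4 [0.4098 0.0006 0.1599] F [ 0.67  0.49 -0.45] op 0.151 ff 48.1 q6 1.29
over t10.8 [ 0.3934 -0.3939  0.1599] F [ 0.27  0.68 -0.81] op 0.153 ff 48.1 q6 0.55
low t11.9 [ 0.3935 -0.3954  0.0507] F [-0.51 -0.46 -0.58] op 0.155 ff 48.1 q6 0.55
contact t13.4 [ 0.3934 -0.3952  0.043 ] F [-3.18  4.   13.66] op 0.155 ff 50.2 q6 0.55
```

View pics/c5.png

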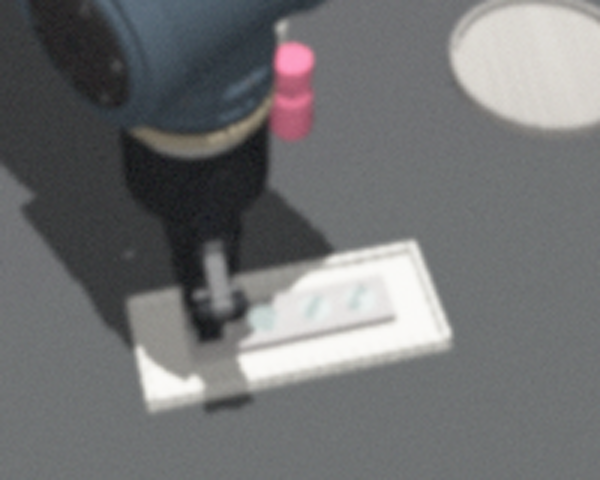

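The slide lies inside the long tray and is touching its floor. I'll release it and fetch the jars.

```bash
cat >> h.py <<'E'
def pick(p,zc,op,close_min):
    r.set_gripper(op); r.move_linear([*p,zc],vel=.12); r.set_gripper(0.0,squeeze=30); st("grip"); ok=r.current_opening()>close_min
    return ok
def place(p,zc,vel=.25):
    a=r.current_tool_pos(); r.move_linear([a[0],a[1],.16],vel=.15); r.move_linear([*p,.16],vel=vel); st("over")
    r.move_linear([*p,zc+.009],vel=.12); f0=r.current_contact_force()[2]
    for z in np.arange(zc+.007,zc+.001,-.001):
        r.move_linear([*p,z],vel=.03)
        if r.current_contact_force()[2]-f0>1.5: break
    st("placed")
def release(op):
    r.set_gripper(op); a=r.current_tool_pos(); r.move_linear([a[0],a[1],.16],vel=.15); st("free")
E
python3 - <<'E'
from h import *
a=r.current_tool_pos(); r.set_gripper(.45); r.move_linear([a[0],a[1],.16],vel=.12); st("free")
q=quat(-16.75)
r.move_to([.458,.1504,.16],q); st("jarA")
if pick([.458,.1504],.037,.75,.4):
    place([.632,.0486],.037); save("e"); 
    im=cv2.imread("pics/e_side.png"); cv2.imwrite("pics/c6.png",cv2.resize(im[130:430,220:440],None,fx=2,fy=2,interpolation=cv2.INTER_CUBIC))
E
```

```text
free t15.0 [ 0.3931 -0.3949  0.1593] F [ 0.26 -0.98 -0.77] op 0.447 ff 0.0 q6 0.55
jarA t17.0 [0.4583 0.1498 0.16  ] F [-0.02 -0.67  0.35] op 0.448 ff 0.0 q6 0.51
grip t18.9 [0.4583 0.1505 0.0377] F [-0.3   0.05  5.65] op 0.455 ff 29.5 q6 0.51
over t20.8 [0.6311 0.049  0.1594] F [-0.3  -0.45 -0.18] op 0.457 ff 30.2 q6 0.30
placed t22.9 [0.6321 0.0486 0.0417] F [-3.81  0.38  7.2 ] op 0.454 ff 30.8 q6 0.30
```

View pics/c6.png

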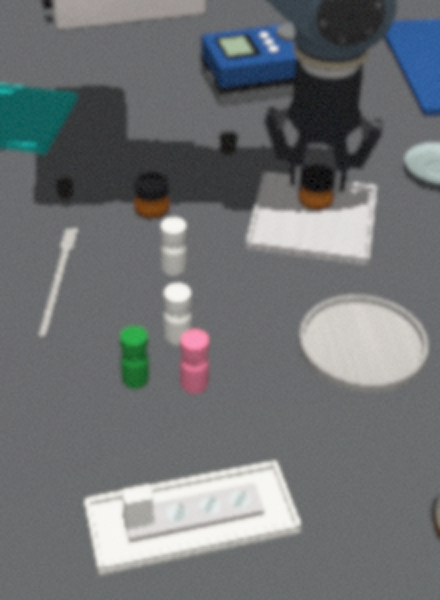

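The slide lies flat in its tray and jar A stands on the square tray's floor. I'll do the remaining three the same way.

```bash
python3 - <<'E'
from h import *
def go(src,dst,zc,op,mn,rel,deg):
    r.move_to([*src,.16],quat(deg))
    assert pick(src,zc,op,mn); place(dst,zc); release(rel)
release(.7)
go([.4335,.0542],[.6135,-.0128],.037,.75,.4,.7,-16.75)
go([.4469,-.1648],[.6354,-.2183],.042,.6,.25,.5,0)
go([.4515,-.0570],[.6354,-.1683],.042,.6,.25,.5,0)
r.move_to([.40,-.05,.3],quat(0)); r.move_to([.25,.4,.3],quat(0)); save("f")
im=cv2.imread("pics/f_side.png"); cv2.imwrite("pics/c7.png",cv2.resize(im[150:430,220:460],None,fx=2,fy=2,interpolation=cv2.INTER_CUBIC))
st()
E
```

```text
free t24.3 [0.6315 0.0486 0.159 ] F [ 0.63 -0.12 -0.62] op 0.702 ff 0.0 q6 0.30
grip t26.8 [0.4338 0.0542 0.0376] F [-1.7   0.22  7.36] op 0.458 ff 29.3 q6 0.31
over t28.7 [ 0.6125 -0.0125  0.1593] F [-0.99 -0.15 -0.43] op 0.465 ff 30.3 q6 0.20
placed t30.8 [ 0.6136 -0.0128  0.0417] F [-4.39  0.14  6.94] op 0.457 ff 30.8 q6 0.20
free t32.1 [ 0.613  -0.0128  0.159 ] F [ 0.17 -0.15  0.28] op 0.697 ff 0.0 q6 0.20
grip t34.7 [ 0.4472 -0.1649  0.0427] F [-0.72  0.88  5.88] op 0.314 ff 29.1 q6 -0.45
over t36.6 [ 0.6345 -0.218   0.1592] F [-0.15  0.31 -0.42] op 0.312 ff 29.6 q6 -0.40
placed t38.6 [ 0.6355 -0.2184  0.0467] F [-1.66  0.91  6.81] op 0.313 ff 30.2 q6 -0.40
free t39.8 [ 0.6349 -0.2181  0.1589] F [-0.87  0.1   0.24] op 0.499 ff 0.0 q6 -0.40
grip t42.5 [ 0.4518 -0.0571  0.0426] F [-1.14 -1.39  5.8 ] op 0.310 ff 29.1 q6 -0.23
over t44.5 [ 0.6346 -0.1678  0.1593] F [-0.42  0.22  0.17] op 0.310 ff 29.5 q6 -0.33
placed t46.5 [ 0.6355 -0.1684  0.0467] F [-2.37  0.32  7.4 ] op 0.314 ff 30.2 q6 -0.33
free t47.7 [ 0.6349 -0.1681  0.1589] F [0.5  0.24 0.59] op 0.496 ff 0.0 q6 -0.33
 t50.7 [0.2507 0.3995 0.3   ] F [-0.55  0.1   0.55] op 0.501 ff 0.0 q6 0.91
```

View pics/c7.png

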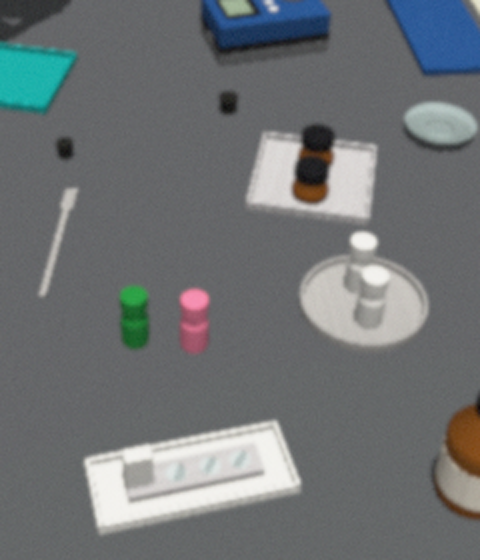

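View pics/f_top.png

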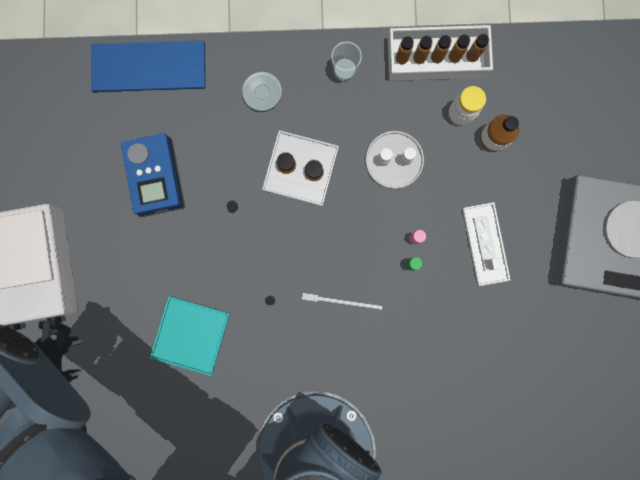

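Both views show everything in place. The jars stand at (286,162) and (314,170) in the square tray, the bottles at (386,156) and (410,155) in the dish, and the slide lies flat in the long tray. The look-alikes haven't moved.

```bash
python3 -c "
from cell import r
print(r.hand_in(), r.current_t())"
```

```text
the job is handed in; nothing more can be done
the job is handed in; nothing more can be done
```

The job is handed in at about 51 s of the 115 s allowed: the slide lies flat, tab up, in the long tray, both jars stand in the square tray and both bottles in the round dish; the final pictures confirm this, but no verdict came back.

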